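# Take the surface temperature of the pastry slab

## Robot

A 6-joint arm with a two-finger parallel gripper is mounted at the origin on a cart in front of the work surface, level with it; the furniture and walls round the work are solid. World frame = base frame: x ahead of the robot, y to its left, z up, the work surface at z = 0. Lengths are in m, angles in rad, forces in N, time in s.
With the tool pointing down it reaches from about 0.35 to 1 m from the base axis. Payload 7.1 kg.
Tool frame: the origin (TCP) lies midway between the tips of the shut fingers; the grasp point (between the pads) lies robot.tcp_to_grasp behind it (robot.tcp_to_grasp is the distance from the TCP to the grasp point, in m); z points along the fingers, y is the line along which they close (so a half turn about z gives the same grasp; the last joint's range is limited). The gripper opens to 85 mm and grips with 20 to 120 N. Pads are 22 mm wide; open, the fingers measure 114 mm over their backs; the gripper's body (76 mm by 85 mm) begins 54 mm behind the grasp point. The pads swing forward as they close: fully open they stand 13 mm farther back than shut.
Start: joints at [1.085, 0.423, 1.63, -0, 1.089, -0.019], TCP at [0.281, 0.558, 0.231] pointing down, gripper open.
Joint ranges: [-3, 3], [-0.9, 2.11], [0.09, 2.58], [-1.31, 4.45], [0.11, 2.69], [-2.54, 2.54]. Speed limits (rad/s): [2.39, 2.39, 3.01, 3.14, 3.14, 3.14].

## Interface

Orientations are given as a rotation vector (axis times angle).
In Python, from plant import read_state, vision, close_job, robot gives the robot as it stands. The module is installed in compiled form; this text tells all that it offers.
- The arm moves only by the tool move_arm, never from a script. Its argument "increments" is a list of rows, each a list of 3 entries, a list of its own where there are three numbers: the shift along the tool's x, y, z as a fraction of full scale, then the turn, a rotation vector about the tool's x, y, z as a fraction of full scale, then the closure, from 0 (fully open) to 1 (shut). A call has 1 to 5 rows; each row is the pose to reach, as a shift and turn from the pose commanded when the call began, along the tool's axes at that moment; what a row does not reach only later rows make up. Full scale, the value 1, is 10 cm for a shift and 120 degrees for a turn. A row lasts 1/10 s, in which the tool goes at most 50 mm and 8.59 degrees, less where a joint would pass 70% of its speed; a pose out of reach is approached as far as the arm can. A call with a number of a shift or a turn outside -1 to 1 is refused whole. A call with a gripper value outside its range is refused whole. The fingers move at their own pace and stop on an object; "squeeze" is the grip in N (left out, the last holds). Time passes only in rows, so rows that repeat a pose let the fingers close. It gives the time, the measured TCP pose, the force, the opening and the grip force at its end, in the units of the state.
- read_state(): the state, without advancing time (a new reading comes with each control period).
- vision.camera(name): name is "scene" or "top" or "wrist"; returns a dict with "img" (480x640x3 uint8, red, green, blue), "z_map" (480x640 float32, m along the optical axis (not along the pixel's ray), 0 where there is no reading), "mtx" (3x3 intrinsics, pixels), "R" (3x3) and "t" (3): a world point X has camera coordinates R X + t. Camera axes: x right, y down, z forward; pixel columns grow to the right and rows downward; lengths in m; the calibration is good to about 2 mm. A picture is of the moment at which its call begins.
- close_job(): hands the job in; it is judged then, once.
The state is a dict: "time": time; "q": joint angles; "joint_vel": joint speeds; "joint_torque": joint torques, N m; "position": TCP position; "tcp_rot": TCP orientation; "ft_force": force on the tool from outside, world axes, zero at the start; "ft_torque": the same for the moment, N m; "gripper_width": finger opening in m; "gripper_force": force on a finger pad.
Only numpy, scipy, OpenCV 4.12 (cv2) and the standard library are available. Lean on these libraries where they do the work, as an engineer would, in place of code of your own. Each camera call takes 0.05 s, during which the arm holds its last target. There are 200 camera calls.

## Task

Before chocolate is worked on the dark stone pastry slab, its surface temperature is to be taken. Press in the orange power button of the surface thermometer while it stands in its stand, draw the thermometer out, and hold it upright with the round steel foot inside the yellow ring on the slab and the display facing the front edge of the worktop; press down lightly, so that the sprung foot is pushed about half-way in, never hard against its stop. Finish while still holding it so for the reading, and leave the white mug, coffee pot, glass jar and spatula beside the work where they are.

Things in the scene. Friction and masses are not known exactly. Their poses are not given: they have to be found in the camera images.
- thermo: surface thermometer, loose, 0.12 kg: white handle 24 (x) x 32 (y) x 100 (z) mm, to be gripped across y. Origin: centre of the handle's underside; z up, display on the upper -x face. Starts upright, its lower 26 mm in the stand's sleeve, turned with the stand by up to 0.6 rad from facing the front edge. A thin steel stem below carries a sprung foot, its face 44 mm below the origin when free
- thermo_grip (a point): point on the axis of the thermometer's handle where it is best gripped: 80 mm above its origin, 54 mm above the stand's rim, 20 mm below the handle's top; axes as thermo
- foot_face (a point): centre of the flat underside of the thermometer's round steel foot (14 mm diameter), the face that touches the slab
- foot (a joint): how far the sprung foot is pushed up into the handle (m): 0 free, 0.010 at its stop; the spring pushes with about 0.9 N at 0, 2.6 N half-way (0.005) and 4.4 N at 0.010
- power (a joint): travel of the orange power button on the handle's top (m): 0 out (off), 0.004 fully in (on); needs about 3 to 5 N and stays in
- power_top (a point): centre of the top face of the orange power button: 15 mm diameter, standing 8 mm above the handle's top when out (108 mm above the thermometer's origin); it is pressed straight down
- stand: fixed bench stand: grey sleeve, opening 27 (x) x 35 (y) mm, outside 34 x 42 mm, on a round steel foot 86 mm across; rim 92 mm above the worktop. The handle rests on a ledge at 66 mm. Origin: on the sleeve's axis, on the worktop. Draw the thermometer straight up at least 75 mm, so that its foot clears the rim
- slab: fixed dark stone pastry slab, 240 (x) x 340 (y) mm, top 22 mm above the worktop. Origin: centre, on the worktop
- ring_mark: thin yellow ring stuck on the slab's top, 38 mm outer and 30 mm inner diameter; origin: its centre, on the slab's surface (22 mm above the worktop)
- back (a point): fixed point on the worktop behind the slab, axes as the world's: its -x points straight to the worktop's front edge, where the robot stands; the thermometer's x axis is to point the same way as this x
- moka: aluminium moka coffee pot with black handle, 78 x 123 x 138 mm; bystander; origin: centre of its outline, on the worktop
- mug: white mug with handle, 64 x 92 x 67 mm; bystander; origin: centre of its outline, on the worktop
- sugar_jar: round glass jar with cap, 67 mm across, 70 high; bystander; origin: centre of its underside
- palette: flat steel spatula with dark wooden handle lying on the worktop right of the slab, about 250 mm long; bystander; origin: in the tool, on the worktop
Mind the look-alikes: they are no part of the job. There is more than one size of the thermo; the job needs the smallest.

How it is judged:
On the way, in this order (a step that is already met when the one before it is completed fails the run):
1. the power button is pushed in while the thermometer stands in its stand (value of joint power above 0.003 m and horizontal distance between thermo and stand below 0.01 m and z of thermo in the frame of stand below 0.08 m), for 0.1 s.
2. the thermometer is drawn out and carried clear of the stand, held by the fingers (z of foot_face in the frame of stand above 0.092 m and contact force between the fingers and thermo above 1 N and contact force between thermo and stand below 0.1 N), for 0.1 s.
3. it is held in the ring, upright, display to the front, the foot partly pushed in (horizontal distance between foot_face and ring_mark below 0.008 m and value of joint foot between 0.002 and 0.0085 m and contact force between thermo and slab between 0.6 and 7 N and angle between thermo's own z axis and vertical below 0.12 rad and angle between the x axis of thermo and the x axis of back, either way round below 0.35 rad and x of back in the frame of thermo above 0 m and contact force between the fingers and thermo above 1 N), for 0.3 s.
At the end, for the whole second after the job is handed in: switched on, held still by the fingers alone: foot centre within 8 mm of the ring centre, pushed in 2 to 8.5 mm, pressing 0.6 to 7 N; handle within 0.12 rad of upright, display within 0.35 rad of facing the front edge; bystanders within 30 mm of their starts (all of step 3 and value of joint power above 0.0025 m and linear speed of thermo below 0.02 m/s and contact force between thermo and stand below 0.1 N and distance of each of moka, mug, sugar_jar, palette from where it was at the start of the episode below 0.03 m); the arm keeps its last pose, push and grip.
It fails at once if the thermometer is pressed hard on the slab (over 15 N) (contact force between thermo and slab above 15 N).
It fails at once if the foot is driven against its stop (value of joint foot above 0.0097 m).
It fails at once if a bystander is pushed away or knocked over (distance of any of moka, mug, sugar_jar, palette from where it was at the start of the episode above 0.03 m).
It also fails if it takes over 48 s, if anything falls off the work surface, if the arm or the gripper's body presses on something with over 40 N, if the wrist force passes 120 N, or if a joint passes its speed limit or range.

## Working session

There is one attempt and no reset: what is moved stays moved. The work goes in short steps, Python scripts to look and compute and a tool call to move; the robot and the scene stay as the last step left them, time stands still between calls to the robot, and variables do not carry over. Pictures are saved under pics/ and viewed, at most 10 in all, crops included, and the job is handed in when it is done.

Besides the shell and the picture viewer there is one more tool, called after ">>>" by a JSON object that holds its "api" and its "payload", one argument or row to a line. move_arm: Moves the arm, as the interface text tells. Shift numbers are shares of 10 cm and turn numbers shares of 120 degrees, none past 1 either way. Its arguments: {"type":"object","properties":{"increments":{"type":"array"},"squeeze":{"type":"number"}},"required":["increments"]}

```bash
mkdir -p pics; cat > h.py <<'E'
import numpy as np, cv2
from plant import read_state, vision, close_job, robot
def pts(c):
    v,u=np.mgrid[0:480,0:640]; z=c["z_map"]; K=c["mtx"]
    P=np.stack([(u-K[0,2])*z/K[0,0],(v-K[1,2])*z/K[1,1],z],-1)
    W=(P-c["t"])@c["R"]; W[z==0]=np.nan; return W
def ray(c,u,v,h):
    d=np.linalg.inv(c["mtx"])@[u,v,1]; d=c["R"].T@d; o=-c["R"].T@c["t"]
    return o+d*(h-o[2])/d[2]
E
python3 - <<'E'
from h import *
s=read_state(); print(s); print(robot.tcp_to_grasp)
for n in("scene","top"):
    c=vision.camera(n); cv2.imwrite(f"pics/{n}0.png",c["img"][:,:,::-1]); np.savez(n+"0.npz",**c)
    print(n,-c["R"].T@c["t"])
    h=cv2.cvtColor(c["img"],cv2.COLOR_RGB2HSV); W=pts(c)
    for nm,lo,hi in(("orange",(5,150,120),(18,255,255)),("yellow",(22,130,120),(35,255,255))):
        m=cv2.inRange(h,lo,hi); k,l,st,ce=cv2.connectedComponentsWithStats(m)
        for i in range(1,k):
            if st[i,4]>12: print(nm,ce[i].round(1),st[i],np.nanmedian(W[l==i],0).round(4))
E
```

```text
{'time': 0.0, 'q': array([ 1.08500722e+00,  4.23828512e-01,  1.63072820e+00, -2.66923118e-05,
        1.08859364e+00, -1.89999268e-02]), 'joint_vel': array([ 1.89714904e-04, -1.38707178e-03, -1.12419185e-04, -1.01592902e-03,
        4.27659775e-05, -2.05417705e-04]), 'joint_torque': array([ 3.30855088e-03, -5.57377732e+01, -2.81755525e+01,  8.33406739e-05,
        7.08200707e-03,  3.80034214e-05]), 'position': array([0.28098222, 0.5576437 , 0.23053838]), 'tcp_rot': array([-7.26488135e-01, -3.05606177e+00,  2.37830557e-03]), 'ft_force': array([ 0.02166314, -0.04010522, -0.390554  ]), 'ft_torque': array([ 0.01636114,  0.00217199, -0.03634749]), 'gripper_force': 0.0, 'gripper_width': 0.08548485904747692}
0.0187
scene [-0.80706919  0.83857036  0.94222486]
orange [295.9 250.2] [293 248   7   5  18] [0.714  0.003  0.0097]
orange [273.8 254.1] [271 252   6   6  14] [0.7328 0.0799 0.0076]
orange [254.3 259.6] [252 256   7   8  27] [0.7266 0.1551 0.0071]
orange [264.7 259. ] [261 257   8   6  30] [0.3866 0.2761 0.207 ]
orange [223.2 265.5] [215 261  18  10  42] [0.7395 0.2635 0.0077]
yellow [ 5.7 79.7] [ 0 76 16  8 30] [0.869  0.7702 0.634 ]
yellow [336.  275.6] [330 273  13   7  45] [ 0.4817 -0.0156  0.0235]
yellow [134.8 288.2] [127 281  16  15 184] [0.6821 0.5642 0.0418]
top [0.28250146 0.03957888 1.33504296]
orange [ 46.1 183.1] [ 45 180   3   8  14] [0.7733 0.8316 0.1115]
orange [235.9 299.1] [233 295   7   9  49] [0.3896 0.2725 0.2077]
yellow [151.1 209. ] [144 199  16  21 244] [0.6933 0.554  0.0439]
yellow [346.7 266.1] [340 260  14  13  80] [ 0.4798 -0.0201  0.022 ]
```

View pics/scene0.png

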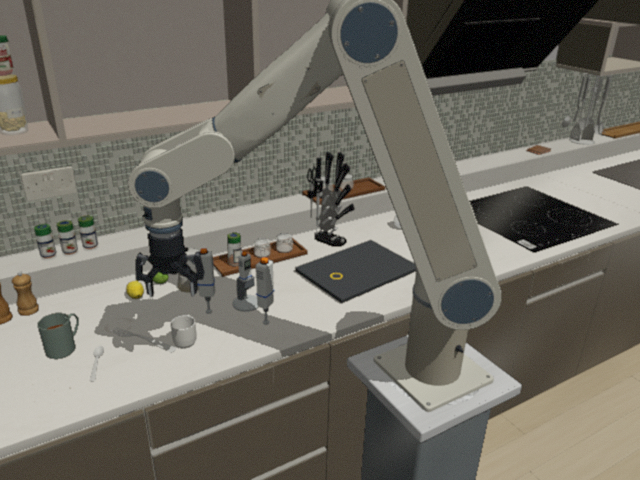

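View pics/top0.png

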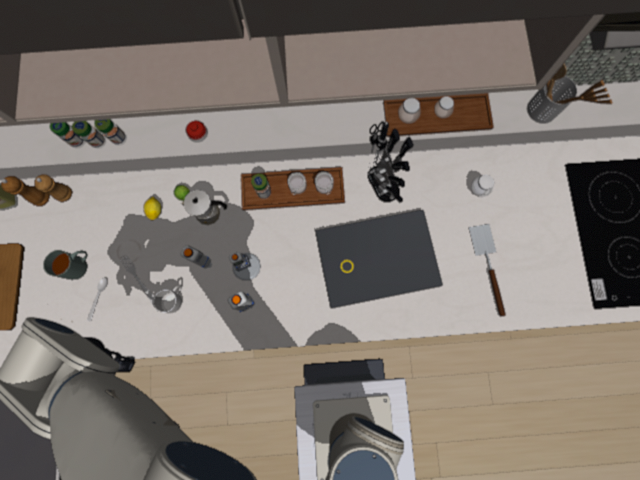

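The top view shows three thermometers, near (195,256), (240,262) and (239,299). The slab is at (378,258) with its ring at (347,266), and the mug is at (167,298). I'll zoom in on the thermometers.

```bash
python3 - <<'E'
from h import *
a=cv2.imread("pics/scene0.png")[235:335,165:305]; b=cv2.imread("pics/top0.png")[235:325,165:275]
a=cv2.resize(a,(560,400),interpolation=2);b=cv2.resize(b,(489,400),interpolation=2)
cv2.imwrite("pics/z0.png",cv2.resize(np.hstack([a,b]),(800,305)))
for n in("scene","top"):
    c=np.load(n+"0.npz"); W=pts(c); h=cv2.cvtColor(c["img"],cv2.COLOR_RGB2HSV)
    m=(W[...,2]>.06)&(W[...,2]<.26)&(W[...,0]>.25)&(W[...,0]<.6)&(W[...,1]>.15)&(W[...,1]<.5)
    k,l,st,ce=cv2.connectedComponentsWithStats(m.astype(np.uint8))
    for i in range(1,k):
        if st[i,4]>15: 
            w=W[l==i]; t=w[w[:,2]>w[:,2].max()-.012]
            print(n,st[i],"top",t.mean(0).round(4),len(t),"zmax",w[:,2].max().round(3),"med",np.median(w,0).round(3))
    mo=cv2.inRange(h,(3,90,60),(20,255,255))
    k,l,st,ce=cv2.connectedComponentsWithStats(mo)
    for i in range(1,k):
        w=np.nanmedian(W[l==i],0)
        if st[i,4]>5 and .25<w[0]<.6 and .1<w[1]<.5: print("or",ce[i].round(1),st[i,4],w.round(4))
E
```

```text
scene [198 248  17  49 616] top [0.5146 0.399  0.2046] 48 zmax 0.211 med [0.505 0.399 0.127]
scene [236 252  19  39 510] top [0.4998 0.287  0.1681] 51 zmax 0.175 med [0.496 0.292 0.11 ]
scene [256 257  19  52 802] top [0.3861 0.2791 0.2057] 45 zmax 0.212 med [0.377 0.286 0.141]
scene [182 315  13  15  56] top [0.417  0.4867 0.0638] 56 zmax 0.069 med [0.424 0.487 0.064]
or [203.1 250.3] 32 [0.5151 0.4005 0.2058]
top [180 246  31  23 386] top [0.5181 0.3941 0.2064] 61 zmax 0.212 med [0.513 0.383 0.189]
top [229 252  22  20 282] top [0.504  0.2808 0.1691] 64 zmax 0.176 med [0.498 0.275 0.131]
top [166 290  11  23  45] top [0.4107 0.4814 0.0648] 45 zmax 0.071 med [0.41  0.48  0.065]
top [228 291  27  21 378] top [0.3887 0.2728 0.2051] 76 zmax 0.211 med [0.385 0.267 0.192]
or [187.4 251.8] 52 [0.5194 0.3945 0.2076]
or [234.3 256.7] 28 [0.5046 0.2813 0.1724]
or [235.8 299. ] 64 [0.3897 0.2728 0.2071]
```

View pics/z0.png

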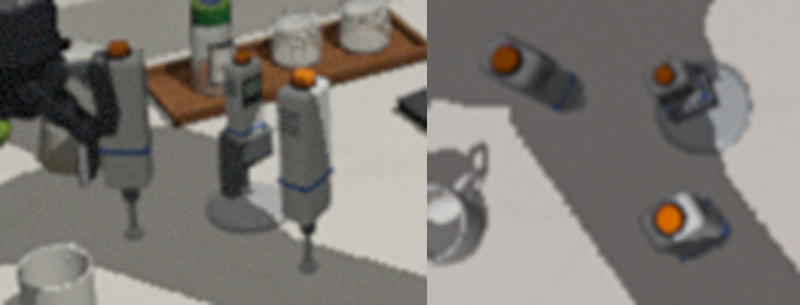

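The zoom shows the smallest thermometer, in the middle: it stands in the grey sleeve on the round foot, and its button at z≈0.172 agrees with the expected 0.174. The two taller look-alikes, about 0.21 m high, stand free. Next I'll raise the arm and move above the stand to look with the wrist camera.

```bash
cat >> h.py <<'E'
from scipy.spatial.transform import Rotation as Ro
def plan(p,yd):
    """target TCP p, tool y axis at world angle yd (rad), tool straight down"""
    s=read_state(); R=Ro.from_rotvec(s["tcp_rot"]).as_matrix()
    y=np.array([np.cos(yd),np.sin(yd),0]); z=np.array([0,0,-1.]); T=np.stack([np.cross(y,z),y,z],1)
    d=R.T@(np.array(p)-s["position"])/.1; w=Ro.from_matrix(R.T@T).as_rotvec()/np.deg2rad(120)
    print("shift",d.round(3),"turn",w.round(4),"yd now",np.arctan2(R[1,1],R[0,1]).round(3),"q",s["q"].round(2))
E
python3 - <<'E'
from h import *
plan([.503,.283,.30],np.pi/2)
plan([.45,.30,.30],np.pi/2)
for n in("scene","top"):
    c=np.load(n+"0.npz"); h=cv2.cvtColor(c["img"],cv2.COLOR_RGB2HSV)
    m=cv2.inRange(h,(20,80,80),(38,255,255)); u0,v0=(336,276) if n=="scene" else (347,266)
    mm=np.zeros_like(m); mm[v0-20:v0+20,u0-20:u0+20]=m[v0-20:v0+20,u0-20:u0+20]
    cs,_=cv2.findContours(mm,cv2.RETR_EXTERNAL,cv2.CHAIN_APPROX_NONE); k=max(cs,key=len)
    w=np.array([ray(c,u,v,.022)[:2] for u,v in k[:,0]]); print(n,cv2.minEnclosingCircle((w*1000).astype(np.float32)),w.min(0),w.max(0))
E
```

```text
shift [-3.219 -1.455 -0.692] turn [-7.000e-04 -2.000e-04 -2.229e-01] yd now 1.104 q [ 1.09  0.42  1.63 -0.    1.09 -0.02]
shift [-2.669 -1.542 -0.692] turn [-7.000e-04 -2.000e-04 -2.229e-01] yd now 1.104 q [ 1.09  0.42  1.63 -0.    1.09 -0.02]
scene ((482.26171875, -17.442964553833008), 24.27156639099121) [ 0.45800458 -0.03955919] [0.50549376 0.00497287]
top ((481.771728515625, -19.922178268432617), 21.63445472717285) [ 0.4601389  -0.04004109] [ 5.02658884e-01 -2.98571789e-04]
```

>>> {"api": "move_arm", "payload": {
  "increments": [
    [[0,0,-0.5],[0,0,0],1],
    [[-0.3,-0.1,-0.9],[0,0,-0.07],1],
    [[-0.7,-0.4,-0.9],[0,0,-0.14],1],
    [[-1,-0.7,-0.9],[0,0,-0.21],1],
    [[-1,-0.7,-0.9],[0,0,-0.223],1]
  ],
  "squeeze": 40
}}

```text
time: 0.6
position: [0.34, 0.4464, 0.3213]
tcp_rot: [0.003, -3.141, 0.003]
ft_force: [0.1, 1.3, 0.6]
gripper_width: 0.0123
gripper_force: 0.0
```

```bash
python3 -c "
from h import *
plan([.44,.285,.31],np.pi/2)"
```

```text
shift [-0.997 -1.616  0.116] turn [-0.001  -0.0001  0.0008] yd now 1.573 q [ 0.9   0.24  1.68 -0.    1.23 -0.67]
```

>>> {"api": "move_arm", "payload": {
  "increments": [
    [[-0.3,-0.45,0],[0,0,0],1],
    [[-0.6,-0.9,0],[0,0,0],1],
    [[-1,-1,0],[0,0,0],1]
  ]
}}

```text
time: 0.9
position: [0.438, 0.3482, 0.3211]
tcp_rot: [0.001, -3.14, 0.002]
ft_force: [0.3, 1.0, -1.2]
gripper_width: 0.0
gripper_force: 0.0
```

>>> {"api": "move_arm", "payload": {
  "increments": [
    [[0,-0.4,0],[0,0,0],1],
    [[0,-0.62,0.1],[0,0,0],1],
    [[0,-0.62,0.1],[0,0,0],1]
  ]
}}

```text
time: 1.2
position: [0.4384, 0.2862, 0.3098]
tcp_rot: [-0.005, -3.139, 0.003]
ft_force: [-0.5, -0.8, -0.4]
gripper_width: 0.0002
gripper_force: 0.0
```

```bash
python3 - <<'E'
from h import *
plan([.503,.283,.25],np.pi/2)
c=vision.camera("wrist"); np.savez("w1.npz",**c); cv2.imwrite("pics/w1.png",c["img"][:,:,::-1])
K=c["mtx"];print(-c["R"].T@c["t"],c["R"].round(2),K[0,0])
h=cv2.cvtColor(c["img"],cv2.COLOR_RGB2HSV); m=cv2.inRange(h,(3,120,60),(20,255,255))
k,l,st,ce=cv2.connectedComponentsWithStats(m); W=pts(c)
for i in range(1,k):
    if st[i,4]>60: print(ce[i].round(1),st[i],np.nanmedian(W[l==i],0).round(4),ray(c,*ce[i],.174).round(4))
E
```

```text
shift [-0.647 -0.029  0.596] turn [-0.001  -0.0013 -0.0014] yd now 1.568 q [ 0.56  0.19  1.77 -0.    1.19 -1.01]
[0.37153057 0.28685693 0.45199484] [[ 0.    1.   -0.  ]
 [ 0.97 -0.    0.26]
 [ 0.26 -0.   -0.97]] 419.50636543728274
[298.3 154.7] [281 137  36  36 955] [0.3887 0.2758 0.2074] [0.3909 0.2744 0.174 ]
[484.3 352.7] [467 338  34  32 803] [0.5162 0.3957 0.2072] [0.5357 0.4101 0.174 ]
[ 74.1 394.1] [ 55 386  49  25 542] [ 0.6818 -0.0087  0.0163] [0.5703 0.1004 0.174 ]
[179.9 411.7] [158 400  35  28 310] [0.7161 0.1177 0.006 ] [0.5862 0.1799 0.174 ]
[316.3 411.8] [315 402   5  25  73] [0.7057 0.2842 0.0181] [0.5865 0.2854 0.174 ]
```

View pics/w1.png

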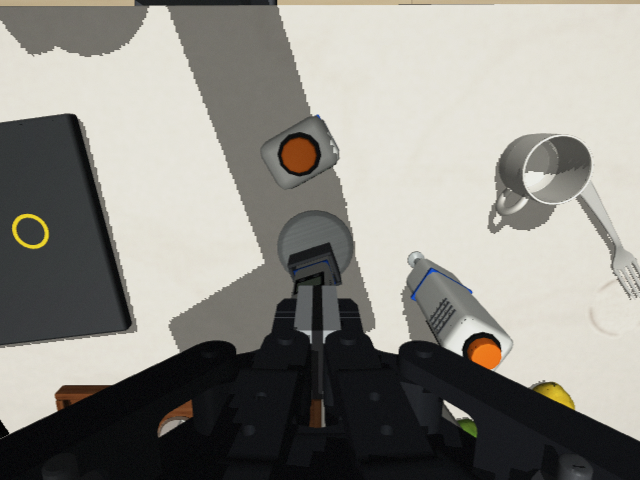

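The wrist view puts the fingers over the thermometer, which is near (317,270), and the ring at (30,231). I'll shift the arm sideways to see the handle top clear of the fingers.

>>> {"api": "move_arm", "payload": {
  "increments": [
    [[-0.2,-0.4,0],[0,0,0],1],
    [[-0.5,-0.75,0],[0,0,0],1],
    [[-0.5,-0.75,0],[0,0,0],1],
    [[-0.5,-0.75,0],[0,0,0],1]
  ]
}}

```text
time: 1.65
position: [0.4897, 0.2143, 0.3114]
tcp_rot: [0.002, 3.142, 0.001]
ft_force: [-0.4, 0.4, -0.7]
gripper_width: -0.0003
gripper_force: 0.0
```

```bash
python3 - <<'E'
from h import *
c=vision.camera("wrist"); np.savez("w2.npz",**c); print(-c["R"].T@c["t"])
uv=c["R"]@[.503,.283,.166]+c["t"]; uv=c["mtx"]@uv; u,v=(uv[:2]/uv[2]).astype(int); print(u,v)
im=c["img"][v-75:v+75,u-100:u+100,::-1]; cv2.imwrite("pics/w2.png",cv2.resize(im,(800,600),interpolation=2)); print("crop origin",u-100,v-75)
W=pts(c); h=cv2.cvtColor(c["img"],cv2.COLOR_RGB2HSV)
m=cv2.inRange(h,(3,120,60),(20,255,255)); k,l,st,ce=cv2.connectedComponentsWithStats(m)
for i in range(1,k):
    w=np.nanmedian(W[l==i],0)
    if st[i,4]>60 and abs(w[0]-.5)<.06 and abs(w[1]-.28)<.06: print("btn",ce[i],st[i],w.round(4),ray(c,*ce[i],.174).round(4))
near=(abs(W[...,0]-.503)<.035)&(abs(W[...,1]-.283)<.035)
for lo,hi in((.155,.170),(.1705,.18),(.087,.098)):
    s=near&(W[...,2]>lo)&(W[...,2]<hi); w=W[s][:,:2]
    if len(w)>10: print(lo,len(w),np.median(W[s][:,2]),cv2.minAreaRect((w*1000).astype(np.float32)),w.mean(0))
m=cv2.inRange(h,(20,100,80),(38,255,255)); cs,_=cv2.findContours(m,cv2.RETR_EXTERNAL,cv2.CHAIN_APPROX_NONE)
for k in cs:
    if len(k)>40:
        w=np.array([ray(c,a,b,.022)[:2] for a,b in k[:,0]]); print("ring",k[:,0].mean(0),cv2.minEnclosingCircle((w*1000).astype(np.float32)),(w.min(0)+w.max(0))/2)
E
```

```text
[0.42235926 0.21440754 0.45343777]
412 239
crop origin 312 164
btn [414.65517241 243.70291777] [404 233  23  22 377] [0.5039 0.2827 0.1731] [0.5036 0.2826 0.174 ]
0.155 1098 0.16446625491258046 ((503.9296875, 282.99298095703125), (24.952390670776367, 32.07819366455078), 18.620784759521484) [0.50158374 0.28095744]
0.1705 346 0.17323644159024182 ((504.58441162109375, 283.0741882324219), (14.517175674438477, 14.26564884185791), 45.38456726074219) [0.50412004 0.282842  ]
0.087 539 0.0911323490744903 ((504.1090087890625, 283.2123107910156), (34.079044342041016, 42.34701156616211), 18.87533950805664) [0.49766117 0.27645862]
ring [616.         371.01219512] ((704.344482421875, 564.357666015625), 41.31283187866211) [0.70459165 0.56563417]
ring [ 90.51886792 180.96226415] ((480.39617919921875, -17.52277183532715), 19.681760787963867) [ 0.47980229 -0.01765811]
```

View pics/w2.png

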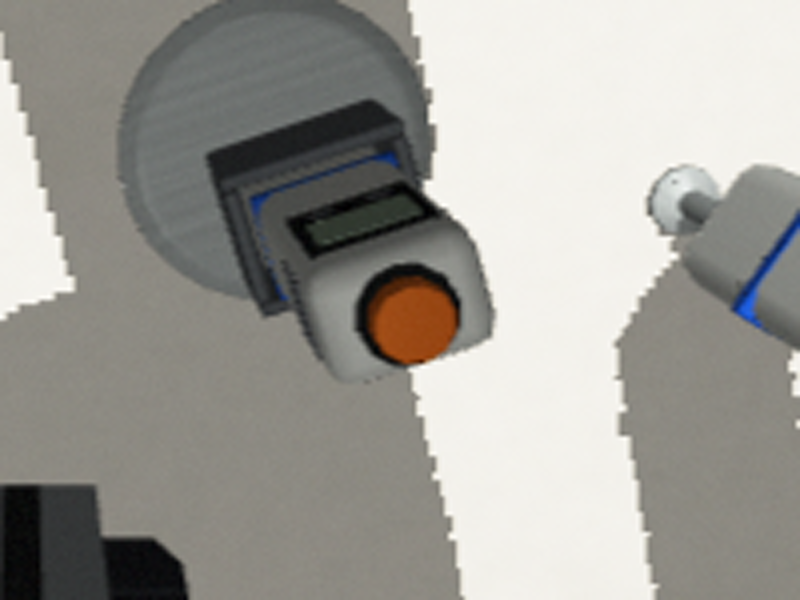

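The handle top measures 25x32 mm and is centred at (0.504, 0.283), turned +18.7°. The display, at (365,220) in the crop, faces the front, so it matches the description. The ring centre is at (0.480, -0.018). Next I'll press the button with the fingers shut.

>>> {"api": "move_arm", "payload": {
  "increments": [
    [[-0.07,0.35,0.1],[0,0,-0.05],1],
    [[-0.145,0.69,0.3],[0,0,-0.11],1],
    [[-0.145,0.69,0.6],[0,0,-0.156],1],
    [[-0.145,0.69,0.95],[0,0,-0.156],1],
    [[-0.145,0.69,0.95],[0,0,-0.156],1]
  ]
}}

```text
time: 2.2
position: [0.4998, 0.2831, 0.212]
tcp_rot: [0.514, -3.091, 0.004]
ft_force: [0.2, -0.5, 0.5]
gripper_width: -0.0001
gripper_force: 0.0
```

```bash
python3 -c "
from h import *
plan([.504,.283,.176],np.pi/2+.326); print(read_state()['ft_force'])"
```

```text
shift [-0.043 -0.015  0.359] turn [-0.0005 -0.0042  0.0017] yd now 1.9 q [ 0.49  0.38  1.75  0.    1.02 -1.41]
[ 0.16542985 -0.50782725  0.48530442]
```

>>> {"api": "move_arm", "payload": {
  "increments": [
    [[0,0,0.15],[0,0,0],1],
    [[0,0,0.3],[0,0,0],1],
    [[0,0,0.35],[0,0,0],1],
    [[0,0,0.35],[0,0,0],1],
    [[0,0,0.35],[0,0,0],1]
  ]
}}

```text
time: 2.7
position: [0.5039, 0.283, 0.1821]
tcp_rot: [-0.511, 3.099, 0.001]
ft_force: [0.5, 0.6, 0.4]
gripper_width: -0.0004
gripper_force: 0.0
```

```bash
python3 -c "
from h import *
plan([.504,.283,.169],np.pi/2+.326); print(read_state()['ft_force'])"
```

```text
shift [-0.001  0.     0.131] turn [0.0001 0.0004 0.0005] yd now 1.898 q [ 0.49  0.42  1.77  0.    0.95 -1.41]
[0.50115051 0.61343183 0.35940811]
```

>>> {"api": "move_arm", "payload": {
  "increments": [
    [[0,0,0.05],[0,0,0],1],
    [[0,0,0.08],[0,0,0],1],
    [[0,0,0.095],[0,0,0],1],
    [[0,0,0.105],[0,0,0],1],
    [[0,0,0.11],[0,0,0],1]
  ]
}}

```text
time: 3.2
position: [0.5038, 0.2827, 0.1705]
tcp_rot: [-0.511, 3.099, 0.0]
ft_force: [0.8, -0.7, 3.5]
gripper_width: 0.0003
gripper_force: 1.5
```

>>> {"api": "move_arm", "payload": {
  "increments": [
    [[0,0,0.01],[0,0,0],1],
    [[0,0,0.015],[0,0,0],1],
    [[0,0,0.02],[0,0,0],1],
    [[0,0,0.02],[0,0,0],1]
  ]
}}

```text
time: 3.6
position: [0.5047, 0.2832, 0.17]
tcp_rot: [-0.511, 3.097, 0.001]
ft_force: [-2.0, -0.8, 12.4]
gripper_width: 0.0001
gripper_force: 6.3
```

The button is bottomed at 12 N. I'll raise, open and look at the result.

>>> {"api": "move_arm", "payload": {
  "increments": [
    [[0,0,-0.2],[0,0,0],1],
    [[0,0,-0.45],[0,0,0],0.5],
    [[0,0,-0.45],[0,0,0],0],
    [[0,0,-0.45],[0,0,0],0],
    [[0,0,-0.45],[0,0,0],0]
  ]
}}

```text
time: 4.1
position: [0.5029, 0.2823, 0.2123]
tcp_rot: [0.511, -3.098, 0.001]
ft_force: [0.1, -0.6, -0.3]
gripper_width: 0.0584
gripper_force: 0.0
```

```bash
python3 - <<'E'
from h import *
plan([.504,.283,.124],np.pi/2+.326); print(read_state()['gripper_width'])
for n in("wrist","scene"):
    c=vision.camera(n); np.savez(n+"3.npz",**c); W=pts(c); h=cv2.cvtColor(c["img"],cv2.COLOR_RGB2HSV)
    m=cv2.inRange(h,(3,90,60),(20,255,255)); k,l,st,ce=cv2.connectedComponentsWithStats(m)
    for i in range(1,k):
        w=np.nanmedian(W[l==i],0)
        if st[i,4]>5 and abs(w[0]-.5)<.04 and abs(w[1]-.28)<.04: print(n,"btn",ce[i],st[i],w.round(4))
    if n=="wrist": cv2.imwrite("pics/w3.png",c["img"][:,:,::-1])
E
```

```text
shift [-0.015  0.003  0.883] turn [-0.0001 -0.0009  0.0005] yd now 1.898 q [ 0.49  0.38  1.75 -0.    1.01 -1.41]
0.05836158946057557
wrist btn [316.69887955 275.4859944 ] [301 261  32  30 714] [0.5046 0.2833 0.1693]
```

View pics/w3.png

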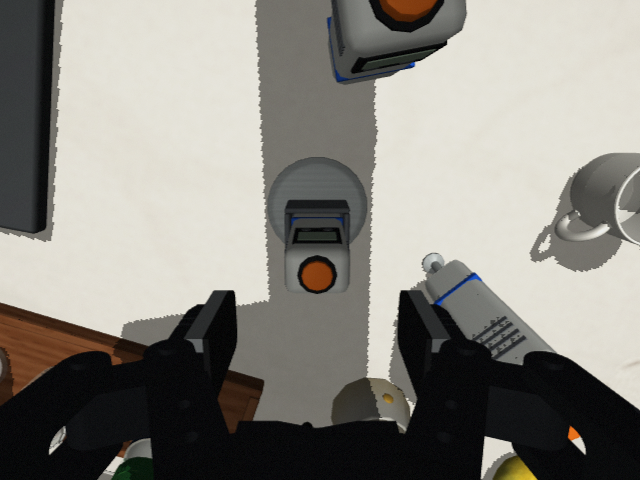

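The wrist view shows the thermometer centred between the open fingers: button at (317,275), pad midline at u≈317. The button top is now at z 0.169, so it is in. I'll descend and grip.

>>> {"api": "move_arm", "payload": {
  "increments": [
    [[0,0,0],[0,0,0],0],
    [[-0.01,0,0.2],[0,0,0],0],
    [[-0.015,0,0.5],[0,0,0],0],
    [[-0.015,0,0.8],[0,0,0],0],
    [[-0.015,0,0.88],[0,0,0],0]
  ]
}}

```text
time: 4.7
position: [0.5029, 0.282, 0.122]
tcp_rot: [0.51, -3.094, 0.003]
ft_force: [-0.5, -0.6, -0.2]
gripper_width: 0.0855
gripper_force: 0.0
```

>>> {"api": "move_arm", "payload": {
  "increments": [
    [[0,0,0],[0,0,0],0.3],
    [[0,0,0],[0,0,0],0.7],
    [[0,0,0],[0,0,0],1],
    [[0,0,0],[0,0,0],1],
    [[0,0,0],[0,0,0],1]
  ],
  "squeeze": 40
}}

```text
time: 5.2
position: [0.5059, 0.2835, 0.1268]
tcp_rot: [-0.511, 3.097, 0.001]
ft_force: [-0.0, -1.4, 7.6]
gripper_width: 0.0317
gripper_force: 40.5
```

```bash
python3 -c "
from h import *
plan([.504,.283,.224],np.pi/2+.326);s=read_state(); print(s['gripper_width'],s['gripper_force'],s['ft_force'],s['position'])"
```

```text
shift [ 0.017  0.001 -0.972] turn [0.0001 0.0012 0.0005] yd now 1.898 q [ 0.49  0.5   1.8  -0.    0.84 -1.41]
0.031700365998210904 40.51511228084564 [-0.04040251 -1.37556161  7.59469123] [0.50586998 0.28350797 0.12678955]
```

>>> {"api": "move_arm", "payload": {
  "increments": [
    [[0,0,-0.1],[0,0,0],1],
    [[0,0,-0.35],[0,0,0],1],
    [[0,0,-0.65],[0,0,0],1],
    [[0,0,-0.95],[0,0,0],1],
    [[0,0,-1],[0,0,0],1]
  ]
}}

```text
time: 5.7
position: [0.5068, 0.2842, 0.2295]
tcp_rot: [-0.51, 3.094, 0.003]
ft_force: [0.7, 0.5, -1.2]
gripper_width: 0.0321
gripper_force: 40.6
```

```bash
python3 -c "
from h import *
plan([.48,-.018,.224],np.pi/2);s=read_state(); print(s['gripper_width'],s['gripper_force'],s['ft_force'],s['position'])
plan([.504,.283,.224],np.pi/2)"
```

```text
shift [ 1.224 -2.776  0.044] turn [0.0011 0.003  0.1561] yd now 1.898 q [ 0.49  0.36  1.74  0.    1.04 -1.41]
0.0320783470724306 40.6475830078125 [ 0.70631321  0.547347   -1.17743422] [0.50676094 0.28416061 0.2295432 ]
shift [ 0.03  -0.002  0.055] turn [0.0011 0.003  0.1561] yd now 1.898 q [ 0.49  0.36  1.74  0.    1.04 -1.41]
```

Out of the stand. Next, turn the thermometer to face the front and carry it toward the ring.

>>> {"api": "move_arm", "payload": {
  "increments": [
    [[0,0,0],[0,0,0.03],1],
    [[0.05,-0.25,0],[0,0,0.06],1],
    [[0.2,-0.5,0],[0,0,0.1],1],
    [[0.35,-0.8,0],[0,0,0.14],1],
    [[0.44,-1,0],[0,0,0.156],1]
  ]
}}

```text
time: 6.2
position: [0.494, 0.1725, 0.2244]
tcp_rot: [-0.004, -3.14, 0.001]
ft_force: [1.0, 0.6, -1.1]
gripper_width: 0.0316
gripper_force: 40.5
```

```bash
python3 -c "
from h import *
plan([.48,-.018,.224],np.pi/2);s=read_state(); print(s['gripper_width'],s['gripper_force'],s['ft_force'],s['position'])"
```

```text
shift [ 0.135 -1.905  0.006] turn [-0.0004 -0.001  -0.0013] yd now 1.568 q [ 0.31  0.28  1.86 -0.    1.   -1.25]
0.03159304647767403 40.46925723552704 [ 1.04528555  0.64333526 -1.08700988] [0.494028   0.17249537 0.22441343]
```

>>> {"api": "move_arm", "payload": {
  "increments": [
    [[0.03,-0.25,0],[0,0,0],1],
    [[0.05,-0.5,0],[0,0,0],1],
    [[0.07,-0.75,0],[0,0,0],1],
    [[0.07,-0.95,0],[0,0,0],1],
    [[0.07,-0.95,0],[0,0,0],1]
  ]
}}

```text
time: 6.7
position: [0.4876, 0.0774, 0.2247]
tcp_rot: [-0.003, -3.14, 0.001]
ft_force: [0.9, 0.0, -2.4]
gripper_width: 0.0314
gripper_force: 40.6
```

>>> {"api": "move_arm", "payload": {
  "increments": [
    [[0.03,-0.25,0],[0,0,0],1],
    [[0.05,-0.5,0],[0,0,0],1],
    [[0.07,-0.8,0.1],[0,0,0],1],
    [[0.07,-0.95,0.2],[0,0,0],1],
    [[0.07,-0.95,0.2],[0,0,0],1]
  ]
}}

```text
time: 7.2
position: [0.4803, -0.0165, 0.2039]
tcp_rot: [-0.003, -3.139, -0.0]
ft_force: [0.1, 0.9, -1.1]
gripper_width: 0.0314
gripper_force: 40.6
```

```bash
python3 - <<'E'
from h import *
plan([.48,-.018,.21],np.pi/2); s=read_state(); print(s['position'],s['ft_force'])
c=vision.camera("wrist"); np.savez("w4.npz",**c); cv2.imwrite("pics/w4.png",c["img"][:,:,::-1])
h=cv2.cvtColor(c["img"],cv2.COLOR_RGB2HSV); m=cv2.inRange(h,(20,100,80),(38,255,255)); cs,_=cv2.findContours(m,cv2.RETR_EXTERNAL,cv2.CHAIN_APPROX_NONE)
for k in cs:
    if len(k)>40:
        w=np.array([ray(c,a,b,.022)[:2] for a,b in k[:,0]]); print("ring",k[:,0].mean(0),cv2.minEnclosingCircle((w*1000).astype(np.float32)),w.min(0),w.max(0))
E
```

```text
shift [ 0.003 -0.015 -0.061] turn [ 0.0001 -0.0014 -0.0008] yd now 1.569 q [-0.06  0.25  1.96 -0.    0.93 -1.63]
[ 0.48033368 -0.01649672  0.20388321] [ 0.08512176  0.86107821 -1.11736504]
ring [314.13270142 208.36018957] ((480.3367919921875, -17.955982208251953), 19.471965789794922) [ 0.4615456  -0.03725725] [0.49760708 0.00138705]
```

View pics/w4.png

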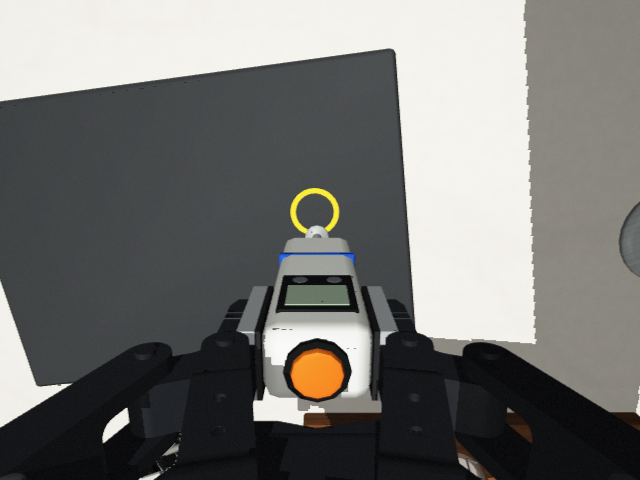

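The thermometer is held upright with its display to the front at (318,292). The foot is at (317,232) and the ring at (314,210). I'll measure where the foot is.

```bash
python3 - <<'E'
from h import *
c=np.load("w4.npz"); W=pts(c)
s=(W[...,2]>.085)&(W[...,2]<.125)&(abs(W[...,0]-.48)<.04)&(abs(W[...,1]+.018)<.03)
for a,b in((.09,.11),(.11,.125)):
    w=W[s&(W[...,2]>a)&(W[...,2]<b)]; print(len(w),w.min(0).round(4),w.max(0).round(4),w.mean(0).round(4)) if len(w) else 0
# handle top rect and button
h=cv2.cvtColor(c["img"],cv2.COLOR_RGB2HSV); m=cv2.inRange(h,(5,120,60),(20,255,255)); k,l,st,ce=cv2.connectedComponentsWithStats(m)
i=1+np.argmax(st[1:,4]); print("btn",ce[i],np.nanmedian(W[l==i],0).round(4))
v,u=np.where(s); print(u.min(),u.max(),v.min(),v.max())
E
```

```text
234 [ 0.4722 -0.0233  0.0984] [ 0.4797 -0.01    0.1096] [ 0.4758 -0.0166  0.1029]
11 [ 0.4762 -0.0184  0.1102] [ 0.477  -0.0149  0.1129] [ 0.4765 -0.0165  0.1117]
btn [316.9063221  373.21089063] [ 0.4784 -0.0162  0.2463]
305 327 225 237
```

>>> {"api": "move_arm", "payload": {
  "increments": [
    [[-0.005,-0.01,0.2],[0,0,0],1],
    [[-0.01,-0.013,0.45],[0,0,0],1],
    [[-0.01,-0.013,0.65],[0,0,0],1],
    [[-0.01,-0.013,0.7],[0,0,0],1],
    [[-0.01,-0.013,0.7],[0,0,0],1]
  ]
}}

```text
time: 7.75
position: [0.4823, -0.0161, 0.135]
tcp_rot: [0.002, -3.14, -0.0]
ft_force: [0.7, 1.0, -1.5]
gripper_width: 0.0315
gripper_force: 40.7
```

```bash
python3 - <<'E'
from h import *
plan([.48,-.018,.1217],np.pi/2); s=read_state(); print(s['position'],s['ft_force'])
c=vision.camera("wrist"); W=pts(c)
s=(W[...,2]>.027)&(W[...,2]<.04)&(abs(W[...,0]-.48)<.03)&(abs(W[...,1]+.018)<.03)
w=W[s]; print(len(w),w.min(0).round(4),w.max(0).round(4),w.mean(0).round(4))
t=(abs(W[...,0]-.46)<.02)&(abs(W[...,1]+.08)<.03); print("slab z",np.nanmedian(W[t][:,2]))
h=cv2.cvtColor(c["img"],cv2.COLOR_RGB2HSV); m=cv2.inRange(h,(20,100,80),(38,255,255)); cs,_=cv2.findContours(m,cv2.RETR_EXTERNAL,cv2.CHAIN_APPROX_NONE)
for k in cs:
    if len(k)>40:
        q=np.array([ray(c,a,b,.022)[:2] for a,b in k[:,0]]); print("ring",q.min(0),q.max(0))
E
```

```text
shift [ 0.023 -0.019  0.133] turn [ 0.0001 -0.0007  0.0006] yd now 1.572 q [-0.06  0.37  2.01  0.    0.77 -1.63]
[ 0.48230927 -0.01611686  0.13503297] [ 0.70907385  1.01269706 -1.4504621 ]
233 [ 0.4741 -0.0229  0.0299] [ 0.4818 -0.0096  0.0398] [ 0.4778 -0.0163  0.034 ]
slab z 0.1949225867579258
ring [ 0.46147682 -0.03707903] [0.48773933 0.00128978]
```

>>> {"api": "move_arm", "payload": {
  "increments": [
    [[0.005,-0.015,0.03],[0,0,0],1],
    [[0.005,-0.015,0.06],[0,0,0],1],
    [[0.005,-0.015,0.08],[0,0,0],1],
    [[0.005,-0.015,0.09],[0,0,0],1],
    [[0.005,-0.015,0.09],[0,0,0],1]
  ]
}}

```text
time: 8.3
position: [0.4821, -0.0185, 0.1264]
tcp_rot: [-0.0, 3.141, -0.0]
ft_force: [0.6, 1.1, -0.3]
gripper_width: 0.0319
gripper_force: 40.7
```

>>> {"api": "move_arm", "payload": {
  "increments": [
    [[0,0,0.01],[0,0,0],1],
    [[0,0,0.02],[0,0,0],1],
    [[0,0,0.03],[0,0,0],1],
    [[0,0,0.03],[0,0,0],1],
    [[0,0,0.03],[0,0,0],1]
  ]
}}

```text
time: 8.8
position: [0.4821, -0.0185, 0.1234]
tcp_rot: [-0.0, 3.141, -0.0]
ft_force: [0.3, -0.6, 1.3]
gripper_width: 0.0316
gripper_force: 40.8
```

```bash
python3 - <<'E'
from h import *
s=read_state(); print(s['position'],s['ft_force'])
c=vision.camera("wrist"); W=pts(c)
s=(W[...,2]>.0235)&(W[...,2]<.033)&(abs(W[...,0]-.48)<.03)&(abs(W[...,1]+.018)<.012)
w=W[s]; print(len(w),w.min(0).round(4),w.max(0).round(4),w.mean(0).round(4))
h=cv2.cvtColor(c["img"],cv2.COLOR_RGB2HSV); m=cv2.inRange(h,(5,120,60),(20,255,255)); k,l,st,ce=cv2.connectedComponentsWithStats(m)
i=1+np.argmax(st[1:,4]); print("btn",ce[i],np.nanmedian(W[l==i],0).round(4))
E
```

```text
[ 0.4821061  -0.018522    0.12336062] [ 0.28322347 -0.61743596  1.28335186]
201 [ 0.4644 -0.0287  0.0236] [ 0.4806 -0.0111  0.0322] [ 0.4773 -0.0188  0.026 ]
btn [316.88308688 373.17375231] [ 0.48   -0.0183  0.1657]
```

>>> {"api": "move_arm", "payload": {
  "increments": [
    [[0,0,0.008],[0,0,0],1],
    [[0,0,0.008],[0,0,0],1],
    [[0,0,0.008],[0,0,0],1],
    [[0,0,0.008],[0,0,0],1],
    [[0,0,0.008],[0,0,0],1]
  ]
}}

```text
time: 9.35
position: [0.4821, -0.0185, 0.1226]
tcp_rot: [-0.0, 3.141, -0.0]
ft_force: [-0.7, -1.0, 1.1]
gripper_width: 0.0321
gripper_force: 40.9
```

```bash
python3 - <<'E'
from h import *
s=read_state(); print(s['position'],s['ft_force'],s['gripper_force'])
f=[]
c=vision.camera("wrist"); cv2.imwrite("pics/w5.png",c["img"][:,:,::-1]); W=pts(c)
h=cv2.cvtColor(c["img"],cv2.COLOR_RGB2HSV); m=cv2.inRange(h,(5,120,60),(20,255,255)); k,l,st,ce=cv2.connectedComponentsWithStats(m)
i=1+np.argmax(st[1:,4]); print("btn",np.nanmedian(W[l==i],0).round(4)); print(read_state()['ft_force'])
c=vision.camera("top"); d=cv2.absdiff(c["img"],np.load("top0.npz")["img"])
for n,(x,y) in dict(moka=(200,205),mug=(167,298),jar=(482,184),pal=(490,270)).items(): print(n,d[y-15:y+15,x-15:x+15].mean().round(1))
E
```

```text
[ 0.48206104 -0.01852709  0.12255155] [-0.73405328 -0.98156919  1.06863054] 40.886279940605164
btn [ 0.48   -0.0183  0.165 ]
[-0.22609913  0.01429527  1.78749852]
moka 6.5
mug 11.8
jar 1.4
pal 1.6
```

View pics/w5.png

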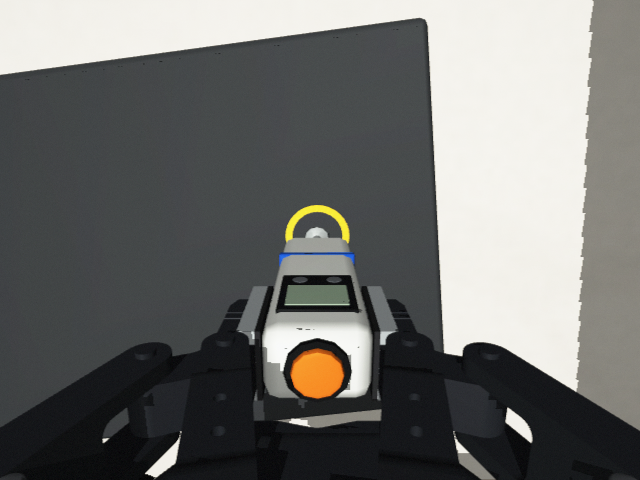

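The foot at (317,233) sits inside the ring, the display faces the front, and the foot is pushed in about 4.5 mm. Handing in.

```bash
python3 -c "
from h import *
print(close_job())"
```

```text
the job is handed in; nothing more can be done
None
```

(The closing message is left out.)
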